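# Seat a soil sample block on the measuring board and close the jaw on it

## Task

Push the reddish-brown sample block along the measuring board with your fingers until its long side is flush with the long ruled fence and its short side is flush with the fixed end wall, at the end away from the sliding jaw; then, only once the block is home, push the sliding jaw by its outer face along the fence until it touches the block. Only push: do not lift or tip the block, do not shove it along with the jaw, and do not grip the jaw or put your fingers on its dark inner plate. Leave everything else on the board and bench where it is, and finish with the hand clear.

Things in the scene. Friction and masses are not known exactly. Their poses are not given: they have to be found in the camera images.
- board: measuring board screwed to the bench: grey slab 220 mm (x) by 400 mm (y), top at z = 12 mm, with a ruled aluminium fence along its far edge and an end wall at its left end (seen from the robot); it never moves. Origin: centre of its underside, on the bench. x points from its front edge to the fence, y from the jaw (right) to the end wall (left)
- fence (a point): middle of the fence's front face at the slab's top: board x = +80, y = 0, z = 12 mm. The fence runs the slab's full length along y, 20 mm thick, 30 mm above the slab
- end_wall (a point): middle of the end wall's inner face at the slab's top: board x = +30, y = +165, z = 12 mm. The wall spans board x = -20 to +80 mm, is 20 mm thick and 45 mm above the slab
- block: the sample block on the board: reddish-brown slab with pale pitted top, 95 mm (its x) by 120 mm (its y, the long way), 40 mm high, 0.5 to 0.95 kg, ordinary sliding friction. Starts up to 15 degrees out of square, clear of fence, wall and jaw. Origin: centre of its underside; when home it is at board x = +32.5, y = +105 mm
- jaw (a joint): the sliding steel jaw at the right: its travel in m from fully open, growing towards the end wall (board +y), range 0 to 0.22, starts at 0 to 0.025. Gap from jaw face to end wall = 0.305 minus this, so it meets the 120 mm block, home, at 0.185. Slides stiffly (about 2.5 N plus 4 N per m/s) and stays where left
- jaw_face (a point): dark plate, 38 mm high, on the jaw's side towards the block. Origin: on its face, mid-width (board x = +30 mm), bottom edge, 1.5 mm above the slab; axes as the board's. The jaw is a steel wall 98 mm wide (x), 24 mm thick with the plate, 45 mm high; its outer face, to be pushed, lies 24 mm to -y of this origin. A foot of the jaw rides on the fence
- mortar: small round amber agate bowl, 50 mm across, 24 mm high, standing on the measuring board near its front left corner. Not part of the job, must stay put. Origin: centre of its underside
- pestle: small amber bar 60 x 13 x 13 mm lying on the measuring board near its front right corner. Not part of the job, must stay put. Origin: centre of its underside
- spatula: thin steel spatula 150 mm long lying on the bench in front of the board, to the right. Not part of the job, must stay put. Origin: centre of its underside
- white_block: bare white plaster block 100 x 80 x 34 mm, smaller than the sample block, on the bench to the right of the board. Not part of the job, must stay put. Origin: centre of its underside
- tube_rack: steel rack with glass tubes, 200 x 85 mm, 96 mm high, on the bench to the left of the board. Not part of the job, must stay put. Origin: centre of its underside
- vial_rack: flat blue rack 90 x 180 x 28 mm, full of small holes, on the bench behind the board. Not part of the job, must stay put. Origin: centre of its underside
- vial: clear glass vial 28 mm across, 55 mm high, on the bench near a front corner of the board (left or right). Not part of the job, must stay put. Origin: centre of its underside
- jar: amber glass jar 48 mm across, 60 mm high, on the bench near the other front corner of the board. Not part of the job, must stay put. Origin: centre of its underside
Not all that is in view belongs to the job. Leave any purple or red look-alike of the block alone.

How it is judged:
By the outcome, as a careful person would: the job done as asked, in the order asked, and still so for the second after the job is handed in, with the robot touching nothing.
It also fails if it takes over 58 s, if anything falls off the work surface, if the arm or the gripper's body presses on something with over 40 N, if the wrist force passes 120 N, or if a joint passes its speed limit or range.

## Robot

A 6-joint arm with a two-finger parallel gripper is mounted at the origin on the work surface. World frame = base frame: x ahead of the robot, y to its left, z up, the work surface at z = 0. Lengths are in mm, angles in rad, forces in N, time in s.
With the tool pointing down it reaches from about 275 to 850 mm from the base axis. Payload 5.2 kg.
Tool frame: the origin (TCP) lies midway between the tips of the shut fingers; the grasp point (between the pads) lies 19 mm behind it; z points along the fingers, y is the line along which they close (so a half turn about z gives the same grasp; the last joint's range is limited). The gripper opens to 85 mm and grips with 20 to 120 N. Pads are 22 mm wide; open, the fingers measure 114 mm over their backs; the gripper's body (76 mm by 85 mm) begins 54 mm behind the grasp point. The pads swing forward as they close: fully open they stand 13 mm farther back than shut.
Start: joints at [1.066, 0.259, 1.535, -0, 1.348, -0.203], TCP at [163.46, 525.153, 231.31] pointing down, gripper open.
Joint ranges: [-3.14, 3.14], [-0.91, 2.08], [0.19, 2.58], [-1.22, 4.36], [0.22, 2.71], [-3.12, 3.12]. Speed limits (rad/s): [2.57, 2.57, 3.14, 3.14, 3.14, 3.14].

## Interface

Orientations are given as a 3x3 rotation matrix whose columns are the frame's x, y, z axes.
In Python, from workcell import bot gives the robot as it stands.
- The arm moves only by the shell command python3 -m crank 'ROWS' [FORCE]. ROWS is text: rows parted by semicolons, each of 7 numbers parted by spaces: the shift along the tool's x, y, z in m, then the turn, a rotation vector about the tool's x, y, z in degrees, then the finger opening in m, from 0 to 0.0854. In form: dx dy dz wx wy wz grip; .... A call has 1 to 5 rows; each row shifts and turns the commanded pose from where the row before left it, along the tool's axes as they then stand; what a row does not reach is not made up. A row lasts 1/12 s, in which the tool goes at most 41.7 mm and 7.16 degrees, less where a joint would pass 70% of its speed; a pose out of reach is approached as far as the arm can. A call is refused whole if a number of a shift passes 0.0417 or a number of a turn 7.16, either way. A call with a gripper value outside its range is refused whole. The fingers move at their own pace and stop on an object; FORCE is the grip in N (left out, the last holds). Time passes only in rows, so rows that do not move let the fingers close. It gives the time, the measured TCP pose, the force, the opening and the grip force at its end, in the units of the state.
- bot.get_obs(): the state, without advancing time (a new reading comes with each control period).
- bot.read_camera(name): name is "side" or "top"; returns a dict with "color" (400x640x3 uint8, blue, green, red), "depth" (400x640 float32, mm along the optical axis (not along the pixel's ray), 0 where there is no reading), "K" (3x3 intrinsics, pixels), "dist_coeffs" ([k1, k2, p1, p2, k3] as OpenCV has them; the pictures are not rectified), "R" (3x3) and "t" (3): a world point X has camera coordinates R X + t. Camera axes: x right, y down, z forward; pixel columns grow to the right and rows downward; lengths in mm; the calibration is good to about 2 mm. A picture is of the moment at which its call begins.
- bot.hand_in(): hands the job in; it is judged then, once.
Trained networks look in the newest picture that a camera, given by its name, has taken for a name from the list of things; names that differ only in an ending like _2 or _b are one class to them, and where a whole thing is asked for, a point or a joint stands for the part that bears it (a point fixed in the world has none). Each returns a list of dicts, best first, with "p" (0 to 1); they miss things now and then, are a little off and sometimes report something else, mostly with a low value. They report only what shows in the picture. A call takes as long as a camera call. They do not tell look-alikes from the thing itself.
- bot.boxes_of(camera, query): "uv" ([column, row] in pixels, amid what is visible of it).
- bot.regions_of(camera, query): "pixels" (400x640 bool, what is visible of it) and "uv" ([column, row] in pixels, amid what is visible of it).
- bot.pinpoint(camera, query): "uv" ([column, row] in pixels: a listed point, or the origin of a listed thing).
The state is a dict: "clock": time; "q": joint angles; "qd": joint speeds; "joint_torque": joint torques, N m; "ee_pos": TCP position; "orientation": TCP orientation; "force": force on the tool from outside, world axes, zero at the start; "ft_torque": the same for the moment, N m; "grip_width": opening from 0.0 (shut) to 1.0 (fully open); "gripper_force": force on a finger pad.
Only numpy, scipy, OpenCV 4.12 (cv2) and the standard library are available. Lean on these libraries where they do the work, as an engineer would, in place of code of your own. Each camera call takes 0.05 s, during which the arm holds its last target. There are 200 camera calls.

## Working session

There is one attempt and no reset: what is moved stays moved. The work goes in short steps, Python scripts to look and compute and a shell command to move; the robot and the scene stay as the last step left them, time stands still between calls to the robot, and variables do not carry over. Pictures are saved under pics/ and viewed, at most 10 in all, crops included, and the job is handed in when it is done.

```bash
mkdir -p pics
cat > h.py <<'E'
import numpy as np, cv2
from workcell import bot
def ray(c,uv):
    p=cv2.undistortPoints(np.array([[uv]],float),np.array(c['K']),np.array(c['dist_coeffs']))[0,0]
    R=np.array(c['R']);t=np.array(c['t']).ravel()
    return -R.T@t, R.T@np.array([p[0],p[1],1.])
def at_z(c,uv,z):
    o,d=ray(c,uv); return o+d*(z-o[2])/d[2]
def proj(c,X):
    R=np.array(c['R']);t=np.array(c['t'],float)
    return cv2.projectPoints(np.array(X,float).reshape(-1,1,3),cv2.Rodrigues(R)[0],t,np.array(c['K']),np.array(c['dist_coeffs']))[0][:,0]
def cloud(c):
    d=c['depth'];v,u=np.mgrid[:400,:640]
    p=cv2.undistortPoints(np.stack([u,v],-1).reshape(-1,1,2).astype(float),np.array(c['K']),np.array(c['dist_coeffs']))[:,0]
    X=np.c_[p,np.ones(len(p))]*d.reshape(-1,1)
    W=(X-np.array(c['t']).ravel())@np.array(c['R'])
    return W.reshape(400,640,3)
E
python3 - <<'E'
from h import *
np.set_printoptions(precision=1,suppress=True)
print(bot.get_obs()['clock'],bot.get_obs()['orientation'])
for n in('top','side'):
    c=bot.read_camera(n);cv2.imwrite(f'pics/{n}0.png',c['color']);W=cloud(c)
    print(n,-np.array(c['R']).T@np.array(c['t']).ravel())
    for q in('fence','end_wall','block','jaw_face','board','mortar','pestle'):
        for r in bot.pinpoint(n,q)[:2]:
            z={'block':12,'jaw_face':13.5,'board':0}.get(q,12)
            print(q,r['p'],np.array(r['uv']),at_z(c,r['uv'],z))
E
```

```text
0.0 [[-1.   0.3 -0. ]
 [ 0.3  1.  -0. ]
 [ 0.  -0.  -1. ]]
top [ 296.7  -18.6 1238.3]
fence 0.62 [346.1 148.5] [669.8 -57.3  12. ]
end_wall 0.56 [284.7 175.7] [602.  101.9  12. ]
block 0.85 [409.8 299.9] [ 283.8 -199.8   12. ]
block 0.81 [330.7 192.5] [554.9 -14.7  12. ]
jaw_face 0.88 [400.3 168.1] [ 613.3 -193.6   13.5]
board 0.57 [347.5 184. ] [578.6 -58.4   0. ]
mortar 0.73 [284.9 212.4] [506.7 102.1  12. ]
pestle 0.73 [342.4 104.5] [790.1 -51.3  12. ]
pestle 0.66 [408.9 210.2] [ 504.3 -209.7   12. ]
side [ -66.2 -632.9  794.3]
fence 0.96 [356.3 205.8] [641.6 -69.6  12. ]
end_wall 0.7 [311.7 187.2] [609.5  91.6  12. ]
block 0.92 [241.6 227.9] [339.1  98.8  12. ]
block 0.77 [324.5 209.3] [562.5 -12.6  12. ]
jaw_face 0.71 [385.9 234. ] [ 608.  -208.3   13.5]
board 0.8 [342.3 216.9] [585.2 -64.6   0. ]
mortar 0.58 [285.8 202.9] [500.1  92.1  12. ]
pestle 0.43 [363.4 254.2] [ 507.6 -211.7   12. ]
```

View pics/top0.png

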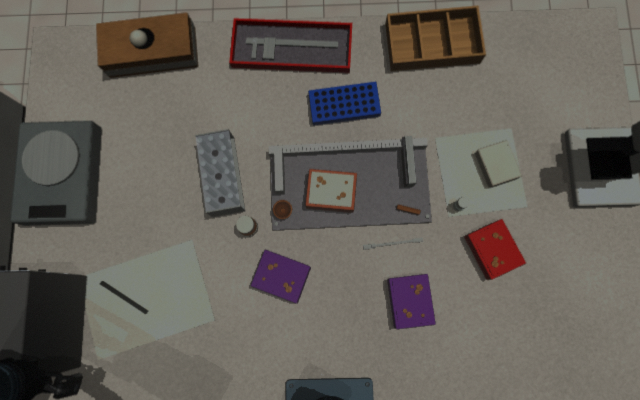

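View pics/side0.png

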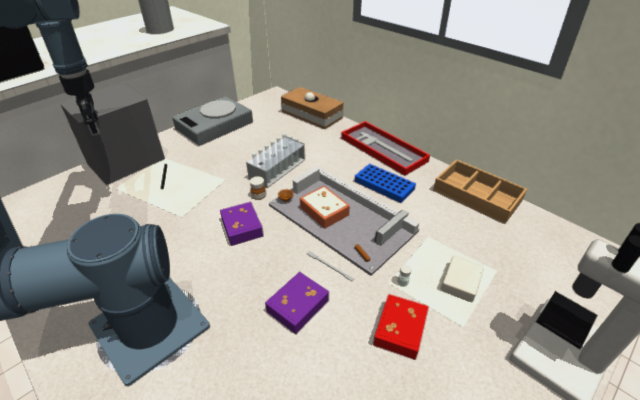

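The sample block is the pale-topped one at top (331,190) and side (325,205). The purple and red blocks are look-alikes. The jaw is at top (409,160), and the end wall is at (278,170). Next I'll measure the poses from depth.

Run:
```python
from h import *
np.set_printoptions(precision=1,suppress=True)
def rect(P): 
    r=cv2.minAreaRect(P[:,:2].astype(np.float32)); return np.array(r[0]),np.array(r[1]),r[2]
for n in('top','side'):
    c=bot.read_camera(n);W=cloud(c)
    X,Y,Z=W[...,0],W[...,1],W[...,2]; ok=c['depth']>0
    a=ok&(X>480)&(X<625)&(Y>-90)&(Y<75)&(abs(Z-52)<9)
    num,l,s,_=cv2.connectedComponentsWithStats(a.astype(np.uint8));k=1+np.argmax(s[1:,4]);P=W[l==k]
    print(n,'block top',np.median(P[:,2]),rect(P),P[:,:2].mean(0),len(P))
    a=ok&(X>600)&(X<710)&(Y>-250)&(Y<80)&(abs(Z-42)<6);P=W[a]
    print('fence top',len(P),np.median(P,0),P[:,:2].min(0),P[:,:2].max(0))
    m=(P[:,1]>-130)&(P[:,1]<70)
    print(' fence x=f(y)',np.polyfit(P[m,1],P[m,0],1))
    a=ok&(X>545)&(X<700)&(Y>85)&(Y<140)&(abs(Z-57)<6);P=W[a];print('wall',len(P),np.median(P[:,2]) ,rect(P))
    a=ok&(X>540)&(X<645)&(Y<-150)&(Y>-300)&(abs(Z-57)<7);P=W[a];print('jaw',len(P),np.median(P[:,2]),rect(P))
    for q in('board','block','jaw_face','mortar','pestle'):
        for r in bot.regions_of(n,q)[:2]:
            P=W[r['pixels']&ok];print(q,r['p'],np.array(r['uv']),np.median(P,0),rect(P))
    if n=='top':
        cv2.imwrite('pics/top1.png',cv2.resize(c['color'][120:250,240:460],None,fx=3.6,fy=3.6,interpolation=cv2.INTER_CUBIC))
```

```text
top block top 51.32889214412942 (array([555.5, -15.4]), array([120.1,  96. ]), 83.43944549560547) [554.1 -15.7] 1841
fence top 996 [668.1 -76.7  40.8] [ 600.2 -249.9] [685.7  80. ]
 fence x=f(y) [ -0.  665.6]
wall 319 56.010563955909845 (array([603.7, 113.5]), array([100.6,  20.6]), 2.0484683513641357)
jaw 308 56.32909981814356 (array([ 604.1, -210.3]), array([82. , 24.8]), 1.682029128074646)
block 0.94 [492.2 252.1] [ 398.  -403.9   38.6] (array([ 400.6, -408.5]), array([119.2,  96.7]), 23.94135093688965)
block 0.92 [281.1 277. ] [346.4 112.   39.2] (array([348.1, 115.6]), array([129.9,  99.6]), 68.90119934082031)
jaw_face 0.83 [406.7 163.7] [ 616.8 -206.8   54. ] (array([ 624.2, -209.2]), array([122.6,  24.6]), 1.3751333951950073)
mortar 0.76 [281.2 212.1] [513.4 107.9  28.5] (array([511.3, 106.4]), array([47.3, 44.5]), 14.42358684539795)
mortar 0.38 [409.  163.9] [ 617.4 -207.1   54.2] (array([ 624.3, -213.7]), array([122.7,  33.2]), 1.85714852809906)
pestle 0.63 [412.1 209.9] [ 504.4 -208.7   23.1] (array([ 506.5, -207.6]), array([58.5, 17.5]), 74.1185073852539)
side block top 53
[... 727 characters left out ...]
ace 0.96 [390.6 229.7] [ 604.9 -221.    52.3] (array([ 620.5, -212.8]), array([120.2,  25. ]), 1.4400568008422852)
jaw_face 0.35 [464.3 280.2] [ 598.7 -447.2   34.2] (array([ 614.7, -443.2]), array([103.9,  82.2]), 16.398229598999023)
mortar 0.69 [462.4 280.5] [ 598.1 -446.9   34.1] (array([ 630.3, -439.2]), array([137.1,  82.2]), 14.46947956085205)
mortar 0.58 [355.  223.8] [ 576.9 -124.2   13.5] (array([593.9, -58.6]), array([256.2, 412.3]), 1.1561328172683716)
pestle 0.54 [365.3 250.2] [ 501.7 -212.    24.4] (array([ 502.5, -211.2]), array([59.1, 10.7]), 75.29590606689453)
pestle 0.48 [328.2 267.5] [ 422.8 -173.7    3.7] (array([ 423.8, -169.9]), array([ 13.6, 148.8]), 6.3719892501831055)
```

View pics/top1.png

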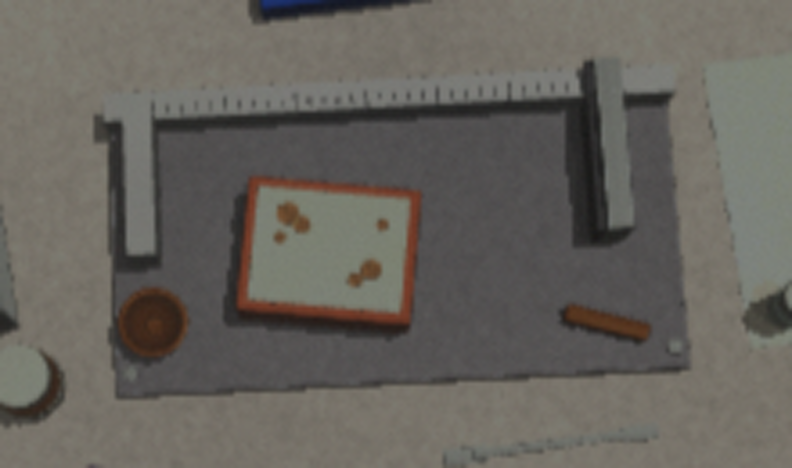

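The crop shows the block at (328,252), turned about 8.5° relative to the board. The jaw is at (612,145), the mortar at (152,322) and the pestle at (607,322). Next is a helper that converts board targets into tool shifts.

```bash
cat >> h.py <<'E'
YAW=np.radians(2.0); O=np.array([579.8,-62.4])
RB=np.array([[np.cos(YAW),-np.sin(YAW)],[np.sin(YAW),np.cos(YAW)]])
def b2w(b): return O+RB@np.array(b,float)
def w2b(w): return RB.T@(np.array(w,float)-O)
def go(bx,by,z,ydeg=90):
    """ydeg: wanted direction of tool y in board frame, deg. Prints turn wz and shift after turn (mm)"""
    s=bot.get_obs();R=np.array(s['orientation']);p=np.array(s['ee_pos'])
    cur=np.degrees(np.arctan2(R[1,1],R[0,1]));tgt=ydeg+2.0
    dw=(tgt-cur+180)%360-180
    a=np.radians(tgt);y=np.array([np.cos(a),np.sin(a),0]);zz=np.array([0,0,-1.]);x=np.cross(y,zz)
    d=np.r_[b2w([bx,by]),z]-p
    print('t',round(s['clock'],2),'pos_b',w2b(p[:2]).round(1),p[2].round(1),'wz',round(-dw,2),'shift',np.array([d@x,d@y,d@zz]).round(1),'F',np.array(s['force']).round(1),'tilt',R[:,2].round(3),'q6',round(s['q'][5],2))
E
python3 -c "
from h import *
go(-105,48,150)
c=bot.read_camera('top');W=cloud(c)
P=W[(W[...,0]>600)&(abs(W[...,2]-42)<6)&(W[...,1]>-130)&(W[...,1]<70)&(W[...,0]<700)];print(np.polyfit(P[:,1],P[:,0],1))"
```

```text
t 1.4 pos_b [-395.6  601.7] 231.3 wz -19.29 shift [-290.6 -553.7   81.3] F [ 0.1  0.1 -0.3] tilt [-0. -0. -1.] q6 -0.2
[-3.53117843e-02  6.65252364e+02]
```

```bash
python3 -m crank '0 0 0 0 0 -6.43 0.07; 0 0 0 0 0 -6.43 0.07; 0 0 0 0 0 -6.43 0.07; -0.018 -0.035 0 0 0 0 0.07; -0.018 -0.035 0 0 0 0 0.07' | tail -3
for i in 1; do python3 -m crank '-0.018 -0.035 0 0 0 0 0.07; -0.018 -0.035 0 0 0 0 0.07; -0.018 -0.035 0 0 0 0 0.07; -0.018 -0.035 0 0 0 0 0.07; -0.018 -0.035 0 0 0 0 0.07' | tail -3; done
python3 -c "
from h import *
go(-105,48,150)"
```

```text
force: [1.9, -0.8, -0.3]
grip_width: 0.82
gripper_force: 0.0
force: [0.7, -0.2, -0.4]
grip_width: 0.821
gripper_force: 0.0
t 2.28 pos_b [-269.2  355.1] 231.6 wz 0.03 shift [-164.2 -307.1   81.6] F [ 0.7 -0.2 -0.4] tilt [ 0.001  0.    -1.   ] q6 -1.12
```

```bash
python3 -m crank '-0.018 -0.034 0 0 0 0 0.07; -0.018 -0.034 0 0 0 0 0.07; -0.018 -0.034 0 0 0 0 0.07; -0.018 -0.034 0.01 0 0 0 0.07; -0.018 -0.034 0.015 0 0 0 0.07' | tail -0
python3 -m crank '-0.018 -0.034 0.015 0 0 0 0.07; -0.018 -0.034 0.015 0 0 0 0.07; -0.018 -0.034 0.015 0 0 0 0.07; -0.018 -0.034 0.01 0 0 0 0.07; 0 0 0 0 0 0 0.07' | tail -0
python3 -c "
from h import *
go(-105,48,14)"
```

```text
t 3.12 pos_b [-105.1   45. ] 149.6 wz -0.27 shift [-1.000e-01  3.000e+00  1.356e+02] F [1.4 0.4 1.1] tilt [ 0.    -0.002 -1.   ] q6 -1.88Exception ignored on flushing sys.stdout:
BrokenPipeError: [Errno 32] Broken pipe
Exception ignored on flushing sys.stdout:
BrokenPipeError: [Errno 32] Broken pipe
```

```bash
python3 -m crank '0 0.003 0.03 0 0 0 0.07; 0 0 0.03 0 0 0 0.07; 0 0 0.025 0 0 0 0.07; 0 0 0.02 0 0 0 0.07; 0 0 0 0 0 0 0.07' | grep force
python3 -c "
from h import *
go(-105,48,14)
c=bot.read_camera('side');cv2.imwrite('pics/s1.png',cv2.resize(c['color'][150:300,230:430],None,fx=4,fy=4,interpolation=cv2.INTER_CUBIC))"
```

```text
force: [-0.8, 0.2, 0.2]
gripper_force: 0.0
t 3.53 pos_b [-110.6   54.8] 43.1 wz -0.01 shift [-5.6 -6.8 29.1] F [-0.8  0.2  0.2] tilt [-0.007  0.002 -1.   ] q6 -1.87
```

View pics/s1.png

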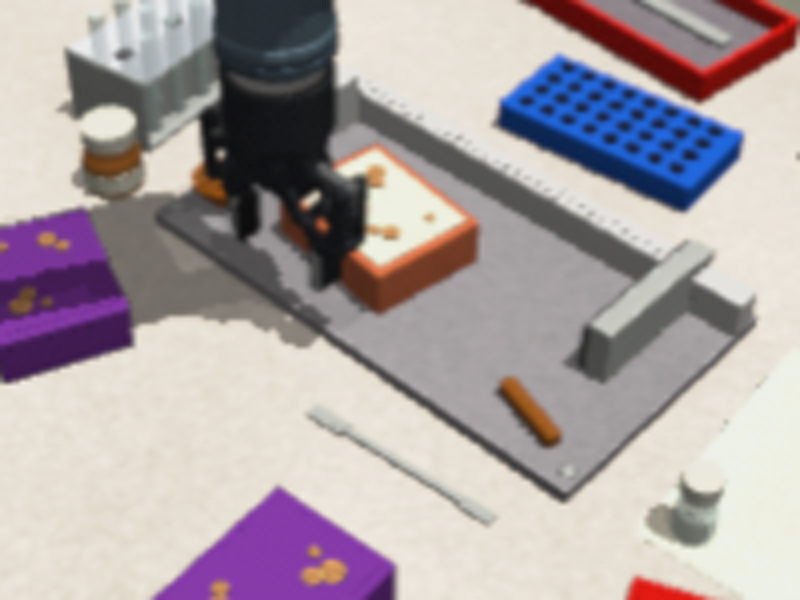

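The open fingers stand in front of the block at (240,220) and (325,270), and clear of the mortar at (210,180). I'll go lower.

```bash
python3 -m crank '0 -0.004 0.012 0 0 0 0.07; 0 0 0.01 0 0 0 0.07; 0 0 0.004 0 0 0 0.07; 0 0 0 0 0 0 0.07; 0 0 0 0 0 0 0.07' | grep force
python3 -c "
from h import *
go(-80,50,15)"
```

```text
force: [0.5, 0.1, 0.6]
gripper_force: 0.0
t 4.0 pos_b [-106.9   49.7] 21.4 wz 0.01 shift [-26.9   0.3   6.4] F [0.5 0.1 0.6] tilt [ 0.001 -0.    -1.   ] q6 -1.88
```

```bash
python3 -m crank '0 0 0.004 0 0 0 0.07; 0 0 0.003 0 0 0 0.07; -0.006 0 0 0 0 0 0.07; -0.006 0 0 0 0 0 0.07; -0.005 0 0 0 0 0 0.07' | grep '^force'
python3 -m crank '-0.005 0 0 0 0 0 0.07; -0.005 0 0 0 0 0 0.07; -0.005 0 0 0 0 0 0.07; -0.005 0 0 0 0 0 0.07; -0.005 0 0 0 0 0 0.07' | grep '^force'
python3 -m crank '-0.005 0 0 0 0 0 0.07; -0.005 0 0 0 0 0 0.07; -0.005 0 0 0 0 0 0.07; -0.003 0 0 0 0 0 0.07; -0.002 0 0 0 0 0 0.07' | grep '^force'
python3 -c "
from h import *
go(-26,50,15)"
```

```text
force: [0.1, -0.4, 0.2]
force: [-4.6, -2.5, 3.0]
force: [-7.6, -0.6, 6.9]
t 5.25 pos_b [-47.1  50.1] 12.9 wz 0.03 shift [-21.1  -0.1  -2.1] F [-7.6 -0.6  6.9] tilt [-0.004  0.001 -1.   ] q6 -1.84
```

```bash
python3 -m crank '0.004 0 0 0 0 0 0.07; 0.002 0 0 0 0 0 0.07;0 0 0 0 0 0 0.07;0 0 0 0 0 0 0.07' | grep '^force'
python3 -c "
from h import *
go(-26,50,15)
c=bot.read_camera('side');cv2.imwrite('pics/s2.png',cv2.resize(c['color'][150:300,230:430],None,fx=4,fy=4,interpolation=cv2.INTER_CUBIC))"
```

```text
force: [0.6, -0.1, -0.4]
t 5.58 pos_b [-51.4  49.7] 13.4 wz -0.01 shift [-25.4   0.3  -1.6] F [ 0.6 -0.1 -0.4] tilt [ 0.001 -0.    -1.   ] q6 -1.85
```

View pics/s2.png

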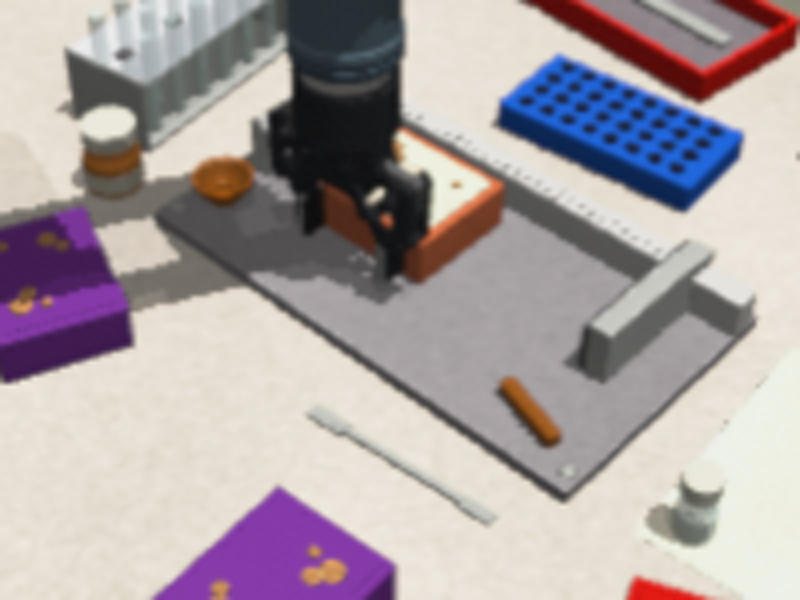

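The block is now square, with both fingers at its front face at (310,210) and (390,265), and about 20 mm from the fence. I'll keep pushing.

```bash
python3 -m crank '-0.005 0 0 0 0 0 0.07; -0.004 0 0 0 0 0 0.07; -0.004 0 0 0 0 0 0.07; -0.004 0 0 0 0 0 0.07; -0.004 0 0 0 0 0 0.07' | grep '^force'
python3 -m crank '-0.003 0 0 0 0 0 0.07; -0.002 0 0 0 0 0 0.07; 0 0 0 0 0 0 0.07' | grep '^force'
python3 -c "
from h import *
go(-26,50,15)"
```

```text
force: [-7.5, -1.0, 6.0]
force: [-10.7, -1.3, 7.9]
t 6.3 pos_b [-28.9  50.2] 12.8 wz 0.02 shift [-2.9 -0.2 -2.2] F [-10.7  -1.3   7.9] tilt [-0.008  0.001 -1.   ] q6 -1.83
```

```bash
for k in 1; do python3 -m crank '-0.0015 0 0 0 0 0 0.07; 0 0 0 0 0 0 0.07' | egrep '^force|pos'; done
python3 -m crank '-0.0015 0 0 0 0 0 0.07; 0 0 0 0 0 0 0.07' | egrep '^force|pos'
python3 -m crank '-0.0015 0 0 0 0 0 0.07; 0 0 0 0 0 0 0.07' | egrep '^force|pos'
python3 -c "
from h import *
go(-26,50,15)"
```

```text
ee_pos: [549.2, -13.2, 12.6]
force: [-15.2, -1.9, 9.2]
ee_pos: [549.1, -13.1, 12.5]
force: [-20.2, -2.3, 13.8]
ee_pos: [549.1, -13.0, 12.4]
force: [-23.6, -3.7, 15.8]
t 6.8 pos_b [-29.   50.4] 12.4 wz 0.01 shift [-3.  -0.4 -2.6] F [-23.6  -3.7  15.8] tilt [-0.016  0.001 -1.   ] q6 -1.83
```

The block has stalled against the fence: the position is steady while the force rises. I'll back off, rise, turn 90° and go round to the short right face.

```bash
python3 -m crank '0.01 0 0 0 0 0 0.07; 0.012 0 0 0 0 0 0.07; 0 0 -0.035 0 0 0 0.06; 0 0 -0.035 0 0 0 0.05; 0 -0.03 -0.01 0 0 0 0.05' | grep '^force'
python3 -m crank '0 -0.03 0 0 0 7 0.05; 0 0 0 0 0 7 0.05; 0 0 0 0 0 7 0.05; 0 0 0 0 0 7 0.05; 0 0 0 0 0 7 0.05' | grep '^force'
python3 -m crank '0 0 0 0 0 7 0.05; 0 0 0 0 0 7 0.05; 0 0 0 0 0 7 0.05; 0 0 0 0 0 7 0.05; 0 0 0 0 0 7 0.05' | grep '^force'
python3 -m crank '0 0 0 0 0 7 0.05; 0 0 0 0 0 7 0.05; 0 0 0 0 0 6 0.05;0 0 0 0 0 0 0.05;0 0 0 0 0 0 0.05' | grep '^force'
python3 -c "
from h import *
go(32,-45,100,0)
"
```

```text
force: [1.7, -0.5, -0.1]
force: [-0.3, 0.8, 0.2]
force: [0.6, 0.2, -0.4]
force: [-0.4, -0.4, 0.4]
t 8.47 pos_b [-42.6 -10.4] 93.4 wz 0.18 shift [-34.6  74.6  -6.6] F [-0.4 -0.4  0.4] tilt [ 0.001 -0.    -1.   ] q6 -0.38
```

```bash
python3 -m crank '-0.0346 0.0 0 0 0 0 0.05; 0 0.0373 0 0 0 0 0.05; 0 0.0373 0 0 0 0 0.05; 0 0 0 0 0 0 0.05; 0 0 0 0 0 0 0.05' | grep '^force'
python3 -c "
from h import *
go(32,-45,15,0)
c=bot.read_camera('top');cv2.imwrite('pics/t2.png',cv2.resize(c['color'][120:250,240:460],None,fx=3.6,fy=3.6,interpolation=cv2.INTER_CUBIC))
"
```

```text
force: [-0.4, 0.8, 0.3]
t 8.88 pos_b [ 33.  -45.2] 92.7 wz 0.18 shift [ 0.2 -1.  77.7] F [-0.4  0.8  0.3] tilt [ 0. -0. -1.] q6 -0.39
```

View pics/t2.png

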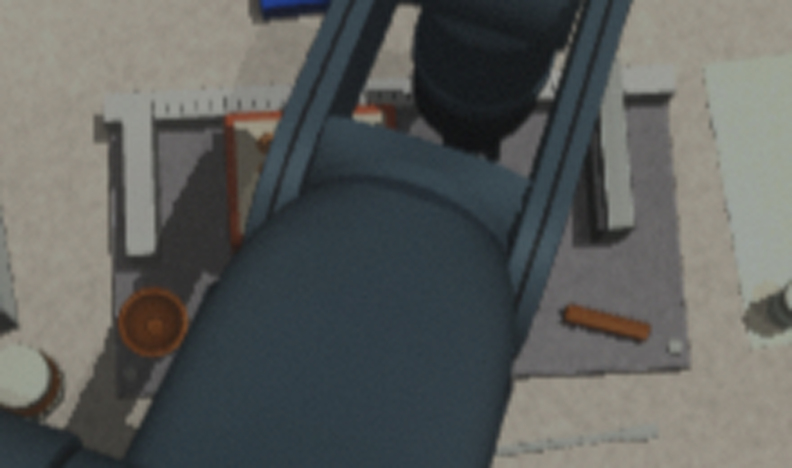

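The block lies along the fence, spanning x = 228–395 px, with its right end free and clear of the hand. I'll descend beside it.

```bash
python3 -m crank '0 0 0.03 0 0 0 0.05; 0 0 0.025 0 0 0 0.05; 0 0 0.01 0 0 0 0.05; 0 0 0 0 0 0 0.05; 0 0 0 0 0 0 0.05' | egrep '^force|pos'
python3 -m crank '0 0 0.006 0 0 0 0.05; 0 0 0.004 0 0 0 0.05; 0.005 0 0 0 0 0 0.05; 0.005 0 0 0 0 0 0.05; 0.005 0 0 0 0 0 0.05' | egrep '^force|pos'
python3 -m crank '0.005 0 0 0 0 0 0.05; 0.005 0 0 0 0 0 0.05; 0.005 0 0 0 0 0 0.05; 0.004 0 0 0 0 0 0.05; 0.004 0 0 0 0 0 0.05' | egrep '^force|pos'
python3 -c "
from h import *
go(32,31,15,0)"
```

```text
ee_pos: [612.1, -105.9, 28.4]
force: [0.5, 0.6, 0.5]
ee_pos: [612.5, -90.7, 18.8]
force: [-0.5, 1.3, 0.0]
ee_pos: [611.8, -68.7, 18.6]
force: [-0.8, -4.3, 0.5]
t 10.18 pos_b [31.8 -7.4] 18.6 wz 0.02 shift [38.4  0.2  3.6] F [-0.8 -4.3  0.5] tilt [ 0.001 -0.002 -1.   ] q6 -0.33
```

```bash
python3 -m crank '0.004 0 0 0 0 0 0.05; 0.004 0 0 0 0 0 0.05; 0.004 0 0 0 0 0 0.05; 0.004 0 0 0 0 0 0.05; 0.004 0 0 0 0 0 0.05' | egrep '^force|pos'
python3 -m crank '0.004 0 0 0 0 0 0.05; 0.004 0 0 0 0 0 0.05; 0.003 0 0 0 0 0 0.05; 0.002 0 0 0 0 0 0.05; 0.001 0 0 0 0 0 0.05' | egrep '^force|pos'
python3 -c "
from h import *
go(32,31,15,0)"
```

```text
ee_pos: [611.2, -48.4, 18.6]
force: [0.7, -4.5, 0.2]
ee_pos: [610.6, -34.2, 18.6]
force: [-0.9, -5.4, 1.0]
t 11.02 pos_b [31.8 27.1] 18.6 wz 0.02 shift [3.9 0.2 3.6] F [-0.9 -5.4  1. ] tilt [ 0.001 -0.001 -1.   ] q6 -0.27
```

```bash
python3 -m crank '0.002 0 0 0 0 0 0.05; 0.002 0 0 0 0 0 0.05; 0 0 0 0 0 0 0.05' | egrep '^force|pos'
python3 -m crank '0.002 0 0 0 0 0 0.05; 0 0 0 0 0 0 0.05' | egrep '^force|pos'
python3 -m crank '0.002 0 0 0 0 0 0.05; 0 0 0 0 0 0 0.05' | egrep '^force|pos'
python3 -m crank '0.002 0 0 0 0 0 0.05; 0 0 0 0 0 0 0.05' | egrep '^force|pos'
```

```text
ee_pos: [610.5, -30.1, 18.6]
force: [0.8, -2.8, 1.7]
ee_pos: [610.4, -28.8, 18.6]
force: [-0.0, -6.8, 1.8]
ee_pos: [610.4, -28.7, 18.6]
force: [-0.7, -13.9, 1.4]
ee_pos: [610.2, -28.7, 18.6]
force: [-2.6, -20.4, 1.3]
```

The block has stalled against the wall. I'll back off, rise, move to the jaw's outer side and look back at the block from there.

```bash
python3 -m crank '-0.012 0 0 0 0 0 0.05; -0.012 0 0 0 0 0 0.04; 0 0 -0.035 0 0 0 0.02; 0 0 -0.04 0 0 0 0; -0.02 0 -0.015 0 0 0 0' | egrep '^force|pos'
python3 -m crank '-0.038 0 0 0 0 0 0; -0.038 0 0 0 0 0 0; -0.038 0 0 0 0 0 0; -0.038 0 0 0 0 0 0; -0.035 0 0 0 0 0 0' | egrep '^force|pos'
python3 - <<'E'
from h import *
bot.get_obs()
go(30,-195,100,0)
for n in('top','side'):
    c=bot.read_camera(n);W=cloud(c)
    B=np.array([w2b(p) for p in W.reshape(-1,3)[:,:2]]).reshape(400,640,2);Z=W[...,2]
    a=(c['depth']>0)&(abs(Z-52)<5)&(B[...,0]>-40)&(B[...,0]<78)&(B[...,1]>20)&(B[...,1]<163)
    col=c['color'].astype(int); print(n,a.sum(),np.median(Z[a]),cv2.minAreaRect(B[a].astype(np.float32)))
    s=cv2.resize(c['color'][120:250,240:460] if n=='top' else c['color'][150:300,230:430],(790,470) if n=='top' else (800,600),interpolation=cv2.INTER_CUBIC)
    cv2.imwrite(f'pics/{n}3.png',s)
E
```

```text
ee_pos: [613.1, -65.6, 112.6]
force: [1.6, 0.1, 1.2]
ee_pos: [617.8, -256.4, 108.0]
force: [0.7, 0.1, -0.8]
t 12.6 pos_b [  31.2 -195.2] 108.0 wz 0.0 shift [ 0.2 -1.2  8. ] F [ 0.7  0.1 -0.8] tilt [-0.     0.002 -1.   ] q6 -0.6
top 1661 51.60737309391196 ((30.104976654052734, 103.94464111328125), (117.9551010131836, 95.61011505126953), 89.99718475341797)
side 806 53.09989051589109 ((29.626110076904297, 101.54977416992188), (96.72993469238281, 123.80193328857422), 0.698974072933197)
```

View pics/top3.png

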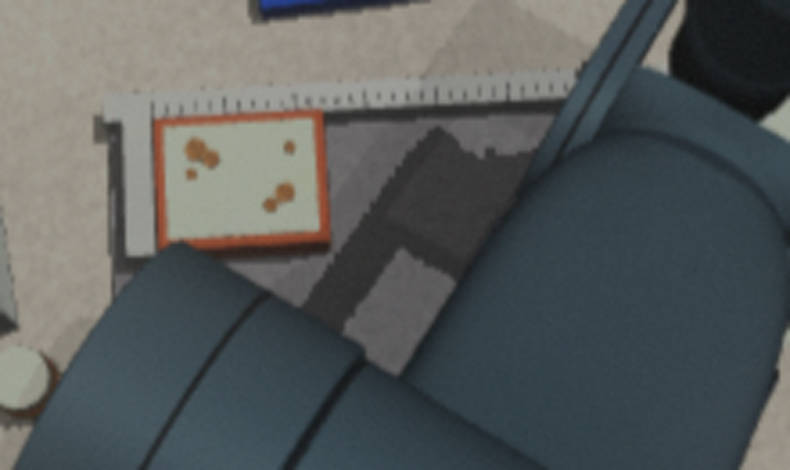

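View pics/side3.png

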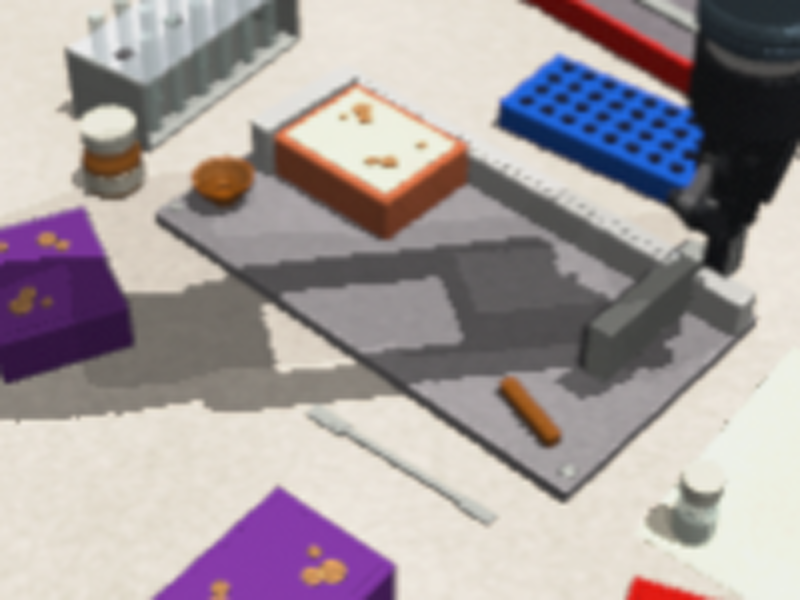

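Both views show the block flush with the fence and wall: top crop (157–328, 110–245), side crop around (370,155), about 0° out of square. A light centred nudge on the front face will confirm the fence contact before I move the jaw.

```bash
python3 -m crank '0.038 -0.01 0 0 0 0 0; 0.038 -0.01 0 0 0 0 0; 0.038 -0.01 0 0 0 0 0; 0.038 -0.01 0 0 0 0 0; 0.038 -0.01 0 0 0 0 0' | egrep '^force|pos'
python3 -m crank '0.037 -0.01 0 0 0 0 0; 0.037 -0.01 0 0 0 0 0; 0.036 -0.01 0 0 0 0 0; 0 0 0 0 0 0 0;0 0 0 0 0 0 0' | egrep '^force|pos'
python3 -c "
from h import *
go(-48,105,24,0)"
```

```text
ee_pos: [560.1, -64.3, 107.9]
force: [0.5, 0.9, 0.4]
ee_pos: [526.3, 44.8, 108.2]
force: [-0.7, 0.2, 0.2]
t 13.53 pos_b [-49.7 109. ] 108.2 wz 0.25 shift [-4.   1.7 84.2] F [-0.7  0.2  0.2] tilt [-0.001  0.001 -1.   ] q6 -0.17
```

```bash
python3 -m crank '-0.004 0 0.03 0 0 0.2 0; 0 0 0.03 0 0 0 0; 0 0 0.016 0 0 0 0; 0 0 0.008 0 0 0 0; 0 0 0 0 0 0 0' | egrep '^force|pos'
python3 -m crank '0 0.005 0 0 0 0 0; 0 0.005 0 0 0 0 0; 0 0.003 0 0 0 0 0; 0 0.002 0 0 0 0 0; 0 0 0 0 0 0 0' | egrep '^force|pos'
python3 -c "
from h import *
go(-30,105,24,0)"
```

```text
ee_pos: [526.7, 37.3, 22.4]
force: [-0.2, 0.0, -0.6]
ee_pos: [544.1, 38.3, 25.2]
force: [0.2, -0.6, -0.1]
t 14.37 pos_b [-32.2 101.9] 25.2 wz -0.2 shift [3.1 2.2 1.2] F [ 0.2 -0.6 -0.1] tilt [ 0.002 -0.    -1.   ] q6 -0.17
```

```bash
python3 -m crank '0 0.002 0 0 0 0 0; 0 0.001 0 0 0 0 0; 0 0 0 0 0 0 0' | egrep '^force|pos'
python3 -m crank '0 0.002 0 0 0 0 0; 0 0.001 0 0 0 0 0; 0 0 0 0 0 0 0' | egrep '^force|pos'
python3 -m crank '0 0.002 0 0 0 0 0; 0 0.001 0 0 0 0 0; 0 0 0 0 0 0 0' | egrep '^force|pos'
```

```text
ee_pos: [544.7, 38.6, 24.3]
force: [-4.5, -0.8, 2.4]
ee_pos: [545.4, 38.9, 23.9]
force: [-11.0, -1.2, 8.4]
ee_pos: [545.5, 39.1, 23.7]
force: [-19.7, -2.0, 15.2]
```

The block barely gave (under 1 mm) and then held 20 N, so it is firmly home. Now the jaw.

```bash
python3 -m crank '0 -0.01 0 0 0 0 0; 0 -0.01 0 0 0 0 0; 0 0 -0.035 0 0 0 0; 0 0 -0.04 0 0 0 0; 0 0 -0.015 0 0 0 0' | egrep '^force|pos'
python3 -m crank '-0.037 0.01 0 0 0 0 0; -0.037 0.01 0 0 0 0 0; -0.037 0.01 0 0 0 0 0; -0.037 0.01 0 0 0 0 0; -0.037 0.01 0 0 0 0 0' | egrep '^force|pos'
python3 -m crank '-0.037 0.01 0 0 0 0 0; -0.037 0.01 0 0 0 0 0; -0.037 0.01 0 0 0 0 0; 0 0 0 0 0 0 0; 0 0 0 0 0 0 0' | egrep '^force|pos'
python3 -c "
from h import *
go(35,-192,30,0)"
```

```text
ee_pos: [534.4, 37.9, 118.8]
force: [1.5, -0.3, 0.8]
ee_pos: [588.4, -147.0, 114.6]
force: [1.1, 0.1, 0.6]
ee_pos: [621.3, -257.8, 113.6]
force: [-0.7, -0.1, 0.4]
t 16.37 pos_b [  34.7 -196.8] 113.6 wz -0.39 shift [ 4.8  0.3 83.6] F [-0.7 -0.1  0.4] tilt [ 0.001 -0.    -1.   ] q6 -0.59
```

```bash
python3 -m crank '0 0 0.03 0 0 -0.4 0; 0 0 0.03 0 0 0 0; 0 0 0.015 0 0 0 0; 0 0 0.008 0 0 0 0; 0 0 0 0 0 0 0' | egrep '^force|pos'
python3 -m crank '0.006 0 0 0 0 0 0; 0.006 0 0 0 0 0 0; 0.006 0 0 0 0 0 0; 0.006 0 0 0 0 0 0; 0.006 0 0 0 0 0 0' | egrep '^force|pos'
python3 -c "
from h import *
go(35,8,30,0)"
```

```text
ee_pos: [619.7, -253.1, 29.1]
force: [-0.7, 0.1, 0.0]
ee_pos: [621.0, -225.5, 33.0]
force: [0.0, -3.7, 1.7]
t 17.2 pos_b [  35.4 -164.4] 33.0 wz 0.22 shift [172.4  -0.4   3. ] F [ 0.  -3.7  1.7] tilt [ 0.003 -0.002 -1.   ] q6 -0.55
```

Pushing the jaw: there are 172 mm to go at about 84 mm/s, slowing near the end.

```bash
for i in 1; do python3 -m crank '0.007 0 0 0 0 0 0; 0.007 0 0 0 0 0 0; 0.007 0 0 0 0 0 0; 0.007 0 0 0 0 0 0; 0.007 0 0 0 0 0 0' | egrep '^force|pos'; done
python3 -m crank '0.007 0 0 0 0 0 0; 0.007 0 0 0 0 0 0; 0.007 0 0 0 0 0 0; 0.007 0 0 0 0 0 0; 0.007 0 0 0 0 0 0' | egrep '^force|pos'
python3 -m crank '0.007 0 0 0 0 0 0; 0.007 0 0 0 0 0 0; 0.007 0 0 0 0 0 0; 0.007 0 0 0 0 0 0; 0.007 0 0 0 0 0 0' | egrep '^force|pos'
python3 -m crank '0.007 0 0 0 0 0 0; 0.007 0 0 0 0 0 0; 0.007 0 0 0 0 0 0; 0.007 0 0 0 0 0 0; 0.006 0 0 0 0 0 0' | egrep '^force|pos'
python3 -c "
from h import *
go(35,8,30,0)"
```

```text
ee_pos: [618.6, -189.7, 31.4]
force: [2.2, -3.5, 2.1]
ee_pos: [617.2, -154.6, 31.2]
force: [2.0, -2.8, 0.7]
ee_pos: [615.8, -119.7, 31.2]
force: [2.6, -3.5, 0.0]
ee_pos: [614.4, -85.6, 31.3]
force: [1.7, -2.7, 0.2]
t 18.87 pos_b [ 33.8 -24.4] 31.3 wz 0.2 shift [32.4  1.2  1.3] F [ 1.7 -2.7  0.2] tilt [-0.  0. -1.] q6 -0.36
```

```bash
python3 -m crank '0.006 0 0 0 0 0 0; 0.006 0 0 0 0 0 0; 0.005 0 0 0 0 0 0; 0.004 0 0 0 0 0 0; 0.003 0 0 0 0 0 0' | egrep '^force|pos'
python3 -m crank '0.002 0 0 0 0 0 0; 0.002 0 0 0 0 0 0; 0.001 0 0 0 0 0 0; 0.001 0 0 0 0 0 0; 0 0 0 0 0 0 0' | egrep '^force|pos'
python3 -c "
from h import *
go(35,8,30,0)"
```

```text
ee_pos: [613.5, -61.9, 31.3]
force: [1.8, -2.8, -0.8]
ee_pos: [613.2, -56.2, 31.3]
force: [0.7, -0.9, 0.1]
t 19.7 pos_b [33.6  5. ] 31.3 wz 0.2 shift [3.  1.4 1.3] F [ 0.7 -0.9  0.1] tilt [-0.  0. -1.] q6 -0.31
```

```bash
python3 -m crank '0.001 0 0 0 0 0 0; 0.001 0 0 0 0 0 0; 0.001 0 0 0 0 0 0; 0 0 0 0 0 0 0' | egrep '^force|pos'
python3 -m crank '0.001 0 0 0 0 0 0; 0.001 0 0 0 0 0 0; 0 0 0 0 0 0 0' | egrep '^force|pos'
python3 -m crank '0.001 0 0 0 0 0 0; 0.001 0 0 0 0 0 0; 0 0 0 0 0 0 0' | egrep '^force|pos'
python3 -m crank '0.001 0 0 0 0 0 0; 0.001 0 0 0 0 0 0; 0 0 0 0 0 0 0' | egrep '^force|pos'
```

```text
ee_pos: [613.1, -53.2, 31.3]
force: [1.0, -1.4, 1.6]
ee_pos: [613.2, -52.6, 31.3]
force: [0.3, -6.5, 0.9]
ee_pos: [613.2, -52.4, 31.4]
force: [0.5, -12.4, -0.1]
ee_pos: [613.1, -52.4, 31.4]
force: [-0.8, -19.0, -1.7]
```

The jaw has stopped on the block at the expected travel (TCP board y is 8.7, expected 8.6). I'll retreat and check.

```bash
python3 -m crank '-0.01 0 0 0 0 0 0; -0.015 0 0 0 0 0 0; -0.02 0 0 0 0 0 0; 0 0 -0.035 0 0 0 0; 0 0 -0.04 0 0 0 0' | egrep '^force|pos'
python3 -m crank '-0.035 0 -0.03 0 0 0 0; -0.035 0 -0.03 0 0 0 0; -0.035 0 -0.01 0 0 0 0; -0.035 0 0 0 0 0 0; -0.035 0 0 0 0 0 0' | egrep '^force|pos'
python3 -m crank '0 0 0 0 0 0 0; 0 0 0 0 0 0 0; 0 0 0 0 0 0 0' | egrep '^force|pos'
python3 - <<'E'
from h import *
go(0,0,0,0)
c=bot.read_camera('top');cv2.imwrite('pics/t4.png',c['color'][120:250,240:460])
c=bot.read_camera('side')
d=bot.read_camera('top')
s=np.vstack([cv2.resize(d['color'][120:250,240:460],(508,300),interpolation=cv2.INTER_CUBIC),cv2.resize(c['color'][150:268,230:430],(508,300),interpolation=cv2.INTER_CUBIC)])
cv2.imwrite('pics/f4.png',s)
E
```

```text
ee_pos: [611.6, -92.6, 103.1]
force: [1.1, -0.1, 0.4]
ee_pos: [621.4, -262.0, 172.0]
force: [1.2, -0.2, -0.5]
ee_pos: [620.6, -260.1, 169.7]
force: [1.1, -0.3, -0.1]
t 21.87 pos_b [  33.8 -199. ] 169.7 wz 0.16 shift [199.  -33.8 169.7] F [ 1.1 -0.3 -0.1] tilt [-0.001  0.002 -1.   ] q6 -0.6
```

View pics/f4.png

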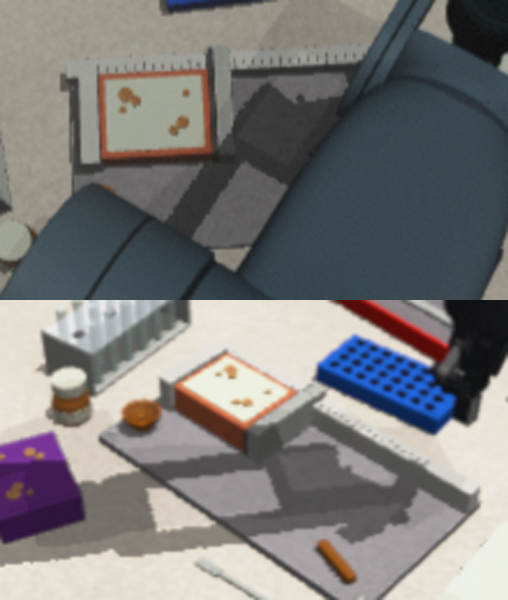

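The block at (155,113) is flush with the fence and end wall. The jaw at (220,100) touches its right face, the mortar, pestle and spatula appear where they were, and the hand is clear.

```bash
python3 -c "
from workcell import bot
print(bot.hand_in())"
```

```text
the job is handed in; nothing more can be done
None
```

The job is done and handed in at about 22 s: the sample block sits flush against the fence and end wall, the jaw was then pushed by its outer face until it touched the block, and the hand is clear.

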